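# Open the clamp lever and snap the clip cover onto the tablet box

## Robot

A 6-joint arm with a two-finger parallel gripper is mounted at the origin on the work surface. World frame = base frame: x ahead of the robot, y to its left, z up, the work surface at z = 0. Lengths are in m, angles in degrees, forces in N, time in s.
With the tool pointing down it reaches from about 0.35 to 0.925 m from the base axis. Payload 6.4 kg.
Tool frame: the origin (TCP) lies between the finger pads; the fingertips stand 19 mm ahead of it and the grasp point (between the pads) is the TCP; z points along the fingers, y is the line along which they close (so a half turn about z gives the same grasp; the last joint's range is limited). The gripper opens to 94 mm and grips with 3 to 60 N. Pads are 16 mm wide; open, the fingers measure 119 mm over their backs; the gripper's body (75 mm by 177 mm) begins 78 mm behind the grasp point.
Start: joints at [66.343, 14.043, 89.255, -0, 76.702, -9.975], TCP at [0.154, 0.632, 0.224] pointing down, gripper open.
Joint ranges: [-179.41, 179.41], [-58.25, 129.5], [7.25, 145.43], [-54.29, 234.29], [11.92, 165.04], [-157.13, 157.13]. Speed limits (degrees/s): [147.25, 147.25, 180, 180, 180, 180].

## Interface

Orientations are given as a 3x3 rotation matrix whose columns are the frame's x, y, z axes.
In Python, from workcell import bot gives the robot as it stands. The module is installed in compiled form; this text tells all that it offers. Calls block until the motion is done:
- bot.goto(position, orientation): joint-space move of the TCP to a pose.
- bot.move_straight(position, attitude=None, max_speed=0.15, stop_force=None): straight line of the TCP; attitude=None keeps the orientation; max_speed is the mean speed in m/s. With stop_force (N) it stops when the force on the tool has changed by that much, and returns True; else False.
- bot.move_joints(angles): joint-space move.
- bot.let_go() and bot.gripper_close(squeeze=None): open the fingers fully, or close them until they stop; squeeze is the grip in N (None keeps the last).
- bot.sleep(seconds).
- bot.ik(position, orientation): joint angles nearest the present ones, or None.
- bot.observe(): the state.
- bot.grab_frame(name): name is "side" or "top" or "wrist"; returns a dict with "color" (384x512x3 uint8, blue, green, red), "range_z" (384x512 float32, m along the optical axis (not along the pixel's ray), 0 where there is no reading), "fov_y" (degrees; the focal length in pixels is half the picture's height over the tangent of half this angle, whatever the lens; pixels are square), "cx", "cy" (the principal point, pixels), "pose" (4x4, takes a point from camera to world coordinates). Camera axes: x right, y up, looking along -z (the intrinsics and any distortion apply to the point x, -y, -z); pixel columns grow to the right and rows downward; lengths in m; the calibration is good to about 2 mm. A picture is of the moment at which its call begins.
A pose or a line that the arm cannot do raises bot.IKError and nothing moves.
- bot.sign_off(): hands the job in; it is judged then, once.
Trained networks look in a picture, given as the dict that the camera call returned (one of the last four; its "shot" number tells which), for a name from the list of things; names that differ only in an ending like _2 or _b are one class to them, and where a whole thing is asked for, a point or a joint stands for the part that bears it (a point fixed in the world has none). Each returns a list of dicts, best first, with "score" (0 to 1); they miss things now and then, are a little off and sometimes report something else, mostly with a low value. They report only what shows in the picture. A call takes as long as a camera call. They do not tell look-alikes from the thing itself.
- bot.masks_of(query, picture): "mask" (384x512 bool, what is visible of it).
- bot.tip_of(query, picture): "position" ([x, y, z] in m, in world coordinates, good to about 4 mm: a listed point, or the origin of a listed thing).
The state is a dict: "clock": time; "joint_positions": joint angles; "joint_velocities": joint speeds; "effort": joint torques, N m; "tool_pos": TCP position; "tool_rot": TCP orientation; "wrist_force": force on the tool from outside, world axes, zero at the start; "torque": the same for the moment, N m; "opening": finger opening in m; "finger_force": force on a finger pad.
Only numpy, scipy, OpenCV 4.12 (cv2) and the standard library are available. Lean on these libraries where they do the work, as an engineer would, in place of code of your own. Each camera call takes 0.05 s, during which the arm holds its last target. There are 200 camera calls.

## Task

At the dispensary's filling station, swing the clamp lever with the red knob sideways to its fully open position, clear of the tablet box. Then pick up the blue clip cover, set it level over the box and press it straight down until both orange spring clips snap over its edges and it sits fully home on the rim. Do not let go: finish still pressing the cover firmly down (about 10 N) with the gripper, lever still open, the other things on the bench left where they stood.

Things in the scene. Friction and masses are not known exactly. Their poses are not given: they have to be found in the camera images.
- station: filling station fixed to the bench: grey block 176 x 130 x 20 mm (x -74 to +102) carrying a white open tablet box 84 x 76 mm (x, y), rim 60 mm above the bench. Origin: bench level under the box's centre; x points from the box to the lever's post at x = +80 mm. Grey end guides at x = +-51 mm, 40 mm long, flare outward 30 deg (tops 86 mm high) and, like the clips, lead in a cover up to 5 mm off.
- box_mouth (a point): centre of the box's mouth at rim height, 60 mm above the bench; axes as the station. The cover is home when its origin is here (either way round). Pressing: force rises from 15 mm above the rim (cover's underside) to a peak of roughly 7 to 15 N some 7 mm above it, drops to near 0, the clips close over the edges 1 to 2 mm above the rim, then it sits hard on the rim
- lever (a joint): clamp lever: flat dark steel arm, 16 mm wide, 8 mm thick, underside 90 mm above the bench, turning level about an upright hinge; rad. 0: points to the station's -x, across the middle of the box; grows as the free end swings to the station's +y (clockwise from above); open stop at 1.8. Starts at 0 to 0.4. About 1 N at the knob moves it; it stays where left
- lever_knob (a point): centre of the top of the lever's upright red knob, a round pin 16 mm across and 34 mm tall on the arm's free end, 110 mm from the hinge axis; this point is 132 mm above the bench, the arm's upper face 34 mm below it; its axes turn with the lever
- lever_hinge (a point): point on the lever's upright hinge axis, 98 mm above the bench, at station x = +80 mm, y = 0; its axes turn with the lever
- cover: blue clip cover, 60 g: plate 90 x 76 x 4 mm (x, y, z) with a grip rib along x on top in its middle, 50 mm long, 12 mm thick, 24 mm tall (28 mm overall). Origin: centre of the underside; z up, it lies flat on the bench with the rib up. Its 90 mm length goes along the station's x.
- clip_left (a joint): orange spring clip on the station's +y side, 44 mm long, flaring outward 30 deg (top 86 mm above the bench); outward slide, m: 0 at rest or snapped in, about 0.005 while the cover's edge passes its nose. Nose underside 5.5 mm above the rim, tip 5 mm inward of the cover's edge; spring 600 N/m, 0.9 N preload
- clip_right (a joint): the same clip on the station's -y side
- white_bottle: bystander: white bottle with blue cap, 54 mm across, 100 mm tall; origin under its centre
- amber_bottle: bystander: amber bottle with white cap, 48 mm across, 90 mm tall; origin under its centre
- tall_bottle: bystander: plain white bottle, 56 mm across, 120 mm tall; origin under its centre
- jar: bystander: clear jar with red lid, 70 mm across, 75 mm tall; origin under its centre
- carton: bystander: white carton with a red band, 35 x 60 x 70 mm; origin under its centre
- cup: bystander: grey cup, 60 mm across, 60 mm tall; origin under its centre
- screw_cap: bystander: green screw cap lying on the bench, 40 mm across, 16 mm tall; origin under its centre
Mind the look-alikes: they are no part of the job. What is shaped like the station but green is not meant.

How it is judged:
By the outcome, as a careful person would: the job done as asked, in the order asked, and still so for the second after the job is handed in, while the arm keeps its last pose, push and grip.
It also fails if it takes over 67 s, if anything falls off the work surface, if the arm or the gripper's body presses on something with over 40 N, if the wrist force passes 120 N, or if a joint passes its speed limit or range.

## Working session

There is one attempt and no reset: what is moved stays moved. The work goes in short steps, each a Python script; the robot and the scene stay as the last script left them, time stands still between calls to the robot, and variables do not carry over. Pictures are saved under pics/ and viewed, at most 10 in all, crops included, and the job is handed in when it is done.

```bash
mkdir -p pics; cat > h.py <<'E'
import numpy as np, cv2
from workcell import bot
def cloud(f):
    h,w=f["range_z"].shape; F=h/2/np.tan(np.radians(f["fov_y"])/2)
    v,u=np.mgrid[:h,:w]; d=f["range_z"]
    P=np.stack([(u-f["cx"])/F*d,-(v-f["cy"])/F*d,-d,np.ones_like(d)],-1)
    W=(P@np.array(f["pose"]).T)[...,:3]; W[d==0]=np.nan
    return W
def down(yaw): # tool x at yaw (deg), z down
    c,s=np.cos(np.radians(yaw)),np.sin(np.radians(yaw))
    return np.array([[c,s,0],[s,-c,0],[0,0,-1.]])
E
python3 - <<'E'
from h import *
a=bot.grab_frame("top");b=bot.grab_frame("side")
np.savez("top.npz",**{k:np.array(a[k]) for k in("color","range_z","fov_y","cx","cy","pose")})
for n,f in(("top",a),("side",b)):
    for q in("station","cover","lever_knob","lever_hinge","box_mouth"):
        for r in bot.tip_of(q,f)[:3]: print(n,q,np.round(r["position"],3),round(r["score"],2))
cv2.imwrite("pics/1.png",a["color"]);cv2.imwrite("pics/2.png",b["color"])
print({k:a[k] for k in a if k not in("color","range_z")}, bot.observe())
E
```

```text
top station [ 0.487 -0.185 -0.002] 0.9
top station [ 0.675  0.22  -0.   ] 0.86
top cover [ 0.487  0.172 -0.002] 0.59
top lever_knob [ 0.471 -0.145  0.132] 0.87
top lever_knob [0.643 0.221 0.128] 0.86
top lever_hinge [0.756 0.22  0.099] 0.82
top lever_hinge [ 0.467 -0.147  0.13 ] 0.49
top lever_hinge [ 0.493  0.007 -0.004] 0.39
top box_mouth [ 0.484 -0.185  0.057] 0.85
top box_mouth [0.673 0.218 0.06 ] 0.78
side station [ 0.492 -0.184  0.002] 0.94
side station [ 0.673  0.224 -0.   ] 0.85
side cover [0.489 0.169 0.003] 0.56
side cover [0.387 0.447 0.002] 0.42
side lever_knob [ 0.47  -0.149  0.13 ] 0.7
side lever_knob [0.646 0.22  0.131] 0.57
side lever_knob [ 0.487 -0.182  0.063] 0.57
side lever_hinge [ 0.568 -0.199  0.101] 0.75
side lever_hinge [0.756 0.222 0.1  ] 0.55
side box_mouth [0.677 0.221 0.06 ] 0.9
side box_mouth [ 0.491 -0.182  0.061] 0.68
side box_mouth [0.632 0.438 0.002] 0.37
{'fov_y': 51.48121805620187, 'cx': 255.36253109129666, 'cy': 185.56691584262438, 'pose': array([[ 0.10263613,  0.97354008, -0.20417036,  0.34144024],
       [-0.99471742,  0.10081276, -0.01934016, -0
[... 265 characters left out ...]
.67020005e+01, -9.97527163e+00]), 'joint_velocities': array([-0.07532821, -0.07489967, -0.02594146, -0.07528883,  0.02187094,
       -0.05568004]), 'effort': array([-3.96528767e-04, -4.15622878e+01, -3.14708090e+01,  6.84311218e-02,
        2.92156998e-02, -2.94967515e-05]), 'tool_pos': array([0.15374148, 0.63156004, 0.22444314]), 'tool_rot': array([[-9.71623056e-01,  2.36534642e-01, -1.82143407e-05],
       [ 2.36534642e-01,  9.71623056e-01, -2.59144185e-05],
       [ 1.15678156e-05, -2.94873691e-05, -9.99999999e-01]]), 'wrist_force': array([-0.73096664,  0.59481522,  0.47652862]), 'torque': array([-0.03659624,  0.00908196,  0.06208271]), 'finger_force': 0.0, 'opening': 0.09409720519606181}
```

View pics/1.png

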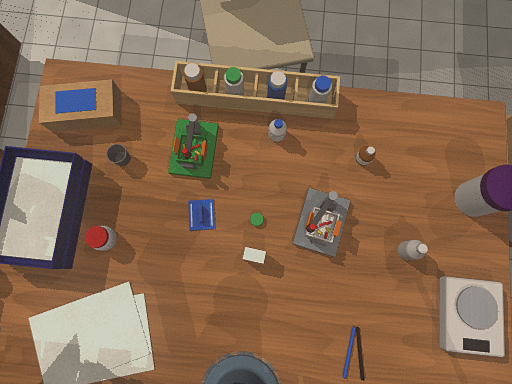

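View pics/2.png

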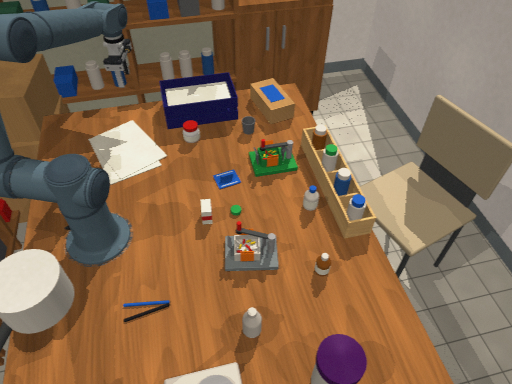

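The top view shows two stations: a green one at (193,148), and a grey one at (323,222) with white box and orange clips. The grey one fits the description, since green is excluded. The cover is the blue plate with a rib at (202,214). I'll measure yaws from depth and confirm both in one crop.

```bash
python3 - <<'E'
from h import *
f=np.load("top.npz");W=cloud(f);C=f["color"]
def fit(c,r,z0,z1,col=None):
    m=(np.hypot(W[...,0]-c[0],W[...,1]-c[1])<r)&(W[...,2]>z0)&(W[...,2]<z1)
    if col is not None: m&=col
    m=cv2.morphologyEx(m.astype(np.uint8),cv2.MORPH_OPEN,np.ones((2,2)))>0
    p=W[m]; print(m.sum(),np.round(np.median(p,0),3),cv2.minAreaRect((p[:,:2]*1000).astype(np.float32)))
    return p
b=C.astype(int)
print("block");fit((.5,-.19),.13,.008,.03)
blue=(b[...,0]>b[...,2]+40)
print("cover");fit((.487,.172),.08,-.02,.05,blue)
print("rib");fit((.487,.172),.08,.018,.05)
print("lever");fit((.52,-.18),.13,.09,.108)
print("knob");fit((.47,-.147),.03,.112,.15,(b[...,2]>b[...,1]+50))
a=cv2.resize(C[180:264,180:236],None,fx=6,fy=6,interpolation=cv2.INTER_CUBIC);d=cv2.resize(C[180:264,290:355],None,fx=6,fy=6,interpolation=cv2.INTER_CUBIC)
cv2.imwrite("pics/3.png",np.hstack([a,d]))
E
```

```text
block
1395 [nan nan nan] ((498.05145263671875, -192.72154235839844), (134.46371459960938, 177.09249877929688), 78.60540008544922)
cover
636 [nan nan nan] ((483.08447265625, 167.53948974609375), (91.08989715576172, 69.72501373291016), 12.429896354675293)
rib
69 [0.483 0.168 0.027] ((483.9797058105469, 169.62417602539062), (46.32234573364258, 9.876703262329102), 10.150766372680664)
lever
265 [nan nan nan] ((523.2229614257812, -188.47979736328125), (15.087989807128906, 157.2970428466797), 52.269561767578125)
knob
31 [nan nan nan] ((471.19219970703125, -154.1213836669922), (9.942267417907715, 29.80021095275879), 32.13698959350586)
```

View pics/3.png

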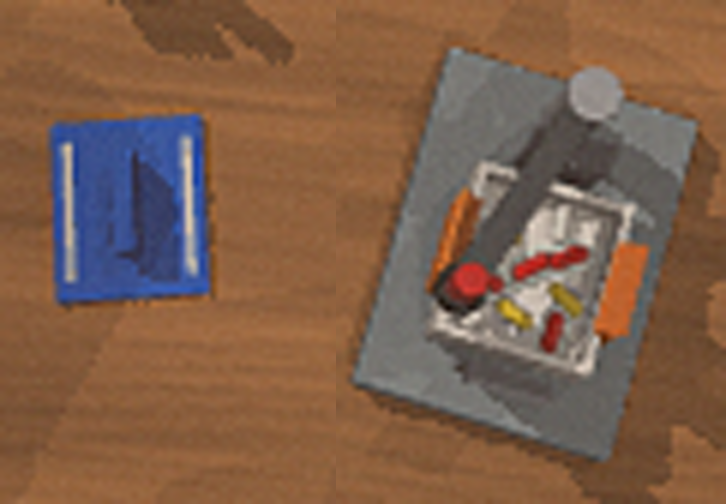

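The crop confirms both: left is the cover with its rib (the white stripes are marks), right is the grey station with the lever over the box, its knob near the +y clip and its post at the top. I'll move and refine the measurements with the wrist camera.

```bash
python3 - <<'E'
from h import *
I=[]
for n,p,y in(("cover",(.44,.168,.33),100),("station",(.46,-.19,.38),150)):
    bot.goto(np.array(p),down(y)); bot.sleep(.2)
    f=bot.grab_frame("wrist"); I.append(f["color"])
    np.savez(n+".npz",**{k:np.array(f[k]) for k in("color","range_z","fov_y","cx","cy","pose")})
    for q in("station","box_mouth","cover","lever_knob","lever_hinge","clip_left","clip_right"):
        for r in bot.tip_of(q,f)[:2]: print(n,q,np.round(r["position"],4),round(r["score"],2))
    print(bot.observe()["clock"])
cv2.imwrite("pics/4.png",cv2.resize(np.hstack(I),(800,300)))
E
```

```text
cover station [ 0.6753  0.2224 -0.0009] 0.82
cover station [ 0.4833 -0.187  -0.0011] 0.66
cover box_mouth [ 0.4864 -0.1832  0.0614] 0.91
cover box_mouth [0.6786 0.2241 0.0581] 0.72
cover cover [ 0.4909  0.1745 -0.0037] 0.87
cover lever_knob [ 0.4699 -0.1452  0.1277] 0.87
cover lever_knob [0.6467 0.227  0.1325] 0.87
cover lever_hinge [0.7553 0.2191 0.0973] 0.85Traceback (most recent call last):
  File "<stdin>", line 8, in <module>
ValueError: it knows: amber_bottle, box_mouth, carton, cover, cup, jar, lever_hinge, lever_knob, screw_cap, station, tall_bottle, white_bottle
```

```bash
python3 - <<'E'
from h import *
bot.goto(np.array((.44,-.18,.38)),down(100)); bot.sleep(.2)
f=bot.grab_frame("wrist"); n="station"
np.savez(n+".npz",**{k:np.array(f[k]) for k in("color","range_z","fov_y","cx","cy","pose")})
for q in("station","box_mouth","lever_knob","lever_hinge"):
    for r in bot.tip_of(q,f)[:2]: print(n,q,np.round(r["position"],4),round(r["score"],2))
print(bot.observe()["clock"])
def fit(W,c,r,z0,z1,col=True):
    m=(np.hypot(W[...,0]-c[0],W[...,1]-c[1])<r)&(W[...,2]>z0)&(W[...,2]<z1)&col
    m=cv2.morphologyEx(m.astype(np.uint8),cv2.MORPH_OPEN,np.ones((3,3)))>0
    m&=~np.isnan(W).any(-1)
    p=W[m]; print(m.sum(),np.round(np.median(p,0),4),cv2.minAreaRect((p[:,:2]*1000).astype(np.float32)))
g=np.load("cover.npz");W=cloud(g);b=g["color"].astype(int);blue=b[...,0]>b[...,2]+40
print("cover");fit(W,(.487,.17),.07,-.01,.045,blue)
print("rib");fit(W,(.487,.17),.07,.02,.045)
W=cloud(f);b=f["color"].astype(int)
print("block");fit(W,(.5,-.19),.13,.012,.027)
print("lever");fit(W,(.515,-.18),.12,.09,.106)
print("knobtop");fit(W,(.47,-.15),.03,.125,.14)
print("rim");fit(W,(.485,-.19),.07,.056,.064)
cv2.imwrite("pics/4.png",cv2.resize(np.hstack([g["color"],f["color"]]),(800,300)))
E
```

```text
station station [ 0.4853 -0.1851  0.0007] 0.57
station box_mouth [ 0.4886 -0.1841  0.0626] 0.85
station lever_knob [ 0.4708 -0.1442  0.1302] 0.61
station lever_hinge [ 0.5667 -0.2036  0.097 ] 0.65
4.875
cover
1995 [0.4859 0.1747 0.0047] ((487.361572265625, 172.1976776123047), (88.49320220947266, 74.67306518554688), 10.171749114990234)
rib
243 [0.486  0.1737 0.0283] ((486.8172607421875, 173.38426208496094), (49.161468505859375, 11.596588134765625), 10.16600227355957)
block
3216 [ 0.5104 -0.1606  0.0204] ((500.3597106933594, -186.89988708496094), (130.06666564941406, 175.9293975830078), 78.56550598144531)
lever
800 [ 0.5292 -0.1793  0.0988] ((519.3202514648438, -171.62417602539062), (24.470121383666992, 131.8961639404297), 58.629817962646484)
knobtop
95 [ 0.4687 -0.1456  0.1322] ((468.822265625, -145.24130249023438), (13.979010581970215, 14.092595100402832), 10.618046760559082)
rim
109 [ 0.5199 -0.209   0.0603] ((486.830810546875, -184.62730407714844), (76.31380462646484, 84.05841064453125), 78.23790740966797)
```

View pics/4.png

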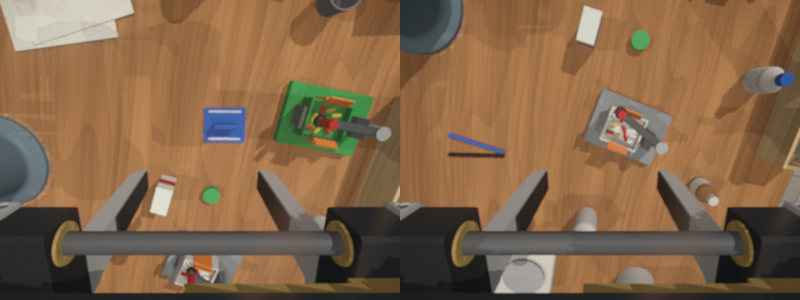

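Sizes and heights match the description: block 176x130, rim 84x76, knob 132 mm high at radius 111 mm, rib 49x12 mm. Station origin is (0.487,-0.184), yaw -11.5°, lever about 0.32 rad. Next I'll swing the lever.

```bash
cat >> h.py <<'E'
O=np.array([.4867,-.1844]); YAW=-11.5
ux=np.array([np.cos(np.radians(YAW)),np.sin(np.radians(YAW))]); H=O+.08*ux
def pt(th,d,z):
    a=np.radians(th);u=np.array([np.cos(a),np.sin(a)]);t=np.array([-u[1],u[0]])
    return np.r_[H+.11*u+d*t,z]
E
python3 - <<'E'
from h import *
bot.gripper_close(10)
bot.goto(pt(150,.034,.2),down(150)); bot.move_straight(pt(150,.034,.126))
f0=bot.observe()["wrist_force"]
for th in [150,*range(140,69,-10)]:
    s=bot.move_straight(pt(th,.0205,.126),down(th),max_speed=.12,stop_force=15)
    if s: print("stopped",th,bot.observe()["wrist_force"]-f0)
s=bot.move_straight(pt(66,.0205-.02,.126),down(66),max_speed=.04,stop_force=6)
o=bot.observe(); v=o["tool_pos"][:2]-H; 
print(s,o["wrist_force"]-f0,o["tool_pos"],np.degrees(np.arctan2(v[1],v[0])),np.hypot(*v),o["clock"])
bot.move_straight(pt(70,.05,.126),down(70));p=pt(70,.05,.3);bot.move_straight(p,max_speed=.25)
bot.goto(np.array((.44,-.18,.38)),down(100)); bot.let_go();bot.sleep(.1)
f=bot.grab_frame("wrist");W=cloud(f)
m=(np.abs(W[...,2]-.132)<.006)&(np.hypot(W[...,0]-H[0],W[...,1]-H[1])<.14)&(np.hypot(W[...,0]-H[0],W[...,1]-H[1])>.08)
k=np.median(W[m],0);v=k[:2]-H
print(m.sum(),k,np.hypot(*v),"lever rad",np.radians(168.5)-np.arctan2(v[1],v[0]),bot.observe()["clock"])
cv2.imwrite("pics/5.png",f["color"])
E
```

```text
True [-1.68843797  0.79783242 -0.28231745] [ 0.59279294 -0.09330505  0.12506259] 75.49227311833903 0.11057003084856648 11.0333
112 [ 0.60938776 -0.09994845  0.13210218] 0.10973740191267985 lever rad 1.785569191765455 14.6833
```

View pics/5.png

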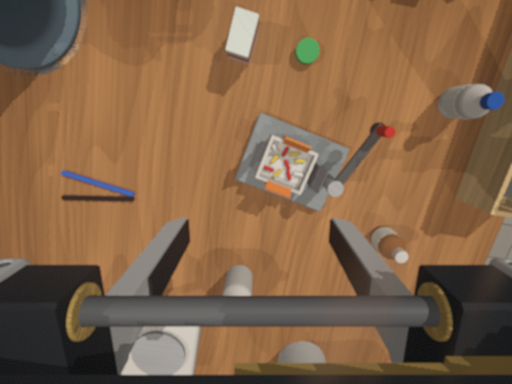

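The lever is open at the stop (≈1.79 rad; knob at pixel (386,130), arm clear of the box at (288,162)). Next: pick up the cover.

```bash
python3 - <<'E'
from h import *
f=bot.grab_frame("wrist");W=cloud(f)
m=(np.hypot(W[...,0]-O[0],W[...,1]-O[1])<.07)&(np.abs(W[...,2]-.06)<.004)
print("rim",m.sum(),cv2.minAreaRect((W[m][:,:2]*1000).astype(np.float32)))
R=down(190.2);c=np.array([.487,.173])
bot.goto(np.r_[c,.13],R)
bot.move_straight(np.r_[c,.0245],max_speed=.08,stop_force=8)
print(bot.observe()["tool_pos"])
bot.gripper_close(50);bot.sleep(.2);o=bot.observe();print(o["opening"],o["finger_force"],o["tool_pos"])
bot.move_straight(np.r_[c,.2],max_speed=.12)
bot.goto(np.r_[O,.2],down(180+YAW));bot.sleep(.3)
o=bot.observe();print(o["opening"],o["finger_force"],o["tool_pos"],o["wrist_force"],o["clock"])
s=bot.grab_frame("side");w=bot.grab_frame("wrist")
cv2.imwrite("pics/6.png",np.hstack([cv2.resize(s["color"][150:290,180:320],(400,400),interpolation=cv2.INTER_CUBIC),cv2.resize(w["color"],(400,300)) if 0 else cv2.resize(w["color"],(400,400))]))
W=cloud(s);b=s["color"].astype(int)
m=(np.hypot(W[...,0]-O[0],W[...,1]-O[1])<.09)&(np.abs(W[...,2]-.18)<.025)&(b[...,0]>b[...,2]+40)
p=W[m];print("cover",m.sum(),np.percentile(p[:,2],[5,50,95]),cv2.minAreaRect((p[:,:2]*1000).astype(np.float32)))
E
```

```text
rim 392 ((486.50927734375, -184.36643981933594), (84.17247772216797, 105.2225341796875), 73.90740966796875)
[0.48748114 0.17307104 0.02504388]
0.011387024383793578 49.99646544456482 [0.48699839 0.17300433 0.0244801 ]
0.011590522987835397 49.99596655368805 [ 0.48690869 -0.18377956  0.20003399] [-0.57987441  0.68317158 -1.02546518] 22.4833
cover 282 [0.17746272 0.1806625  0.18424571] ((487.06591796875, -184.67559814453125), (75.96178436279297, 87.76988220214844), 79.13714599609375)
```

View pics/6.png

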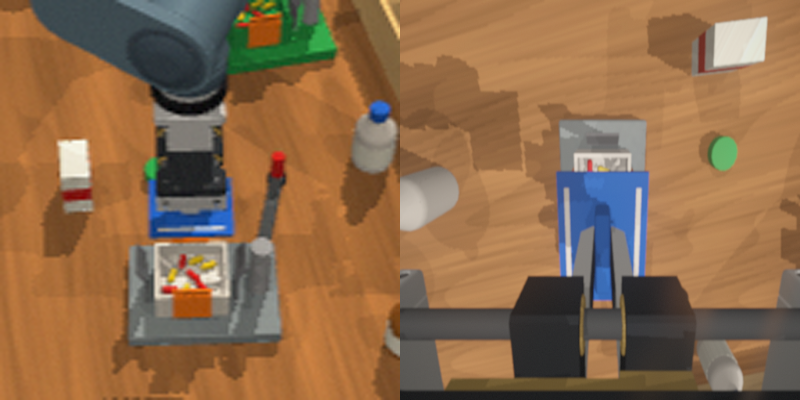

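The cover is held level and centred over the box: measured (0.487,-0.185), yaw about -11°, plate top at z 0.18. Lowering and pressing.

```bash
python3 - <<'E'
from h import *
f0=bot.observe()["wrist_force"]
bot.move_straight(np.r_[O,.1025],max_speed=.06,stop_force=15)
def show(s):
    o=bot.observe();print(s,np.round(o["tool_pos"],4),np.round(o["wrist_force"]-f0,1),round(o["opening"],4),round(o["clock"],2))
show("pre")
for z in(.098,.095,.092,.0895,.0875,.0865): 
    s=bot.move_straight(np.r_[O,z],max_speed=.02,stop_force=30);show(s)
s=bot.move_straight(np.r_[O,.080],max_speed=.01,stop_force=10);bot.sleep(.3);show(s)
E
```

```text
pre [ 0.4869 -0.1846  0.1029] [-1.2  0.6 -0.8] 0.0116 24.36
False [ 0.4871 -0.1845  0.0982] [0.2 1.1 0.7] 0.0117 24.73
False [ 0.4873 -0.1847  0.0955] [1.4 1.4 3. ] 0.0121 25.03
False [ 0.4874 -0.1848  0.0928] [1.1 1.8 5. ] 0.0114 25.33
False [ 0.4871 -0.1845  0.0896] [1.9 0.5 1.4] 0.0116 25.61
False [ 0.4864 -0.1842  0.087 ] [ 2.4  1.3 -0.8] 0.0115 25.86
False [ 0.4858 -0.184   0.0857] [-1.1  1.2 -0.5] 0.0115 26.11
True [ 0.4865 -0.1843  0.0845] [-0.7  0.3  5.6] 0.0116 26.78
```

It snapped past the peak and hit the rim at TCP z=0.0845, the expected home height. Now I'll bring the force to about 10 N and check.

```bash
python3 - <<'E'
from h import *
def F():
    v=[]
    for _ in range(10): bot.sleep(.03);v.append(bot.observe()["wrist_force"][2]+1.0)
    return np.mean(v)
z=.0845
print("start",F())
for i in range(16):
    bot.move_straight(np.r_[O,z],max_speed=.01);f=F();print(round(z,5),round(f,1))
    if f>9: break
    z-=.0002 if f<7 else .0001
bot.sleep(1);print(F(),bot.observe()["tool_pos"],bot.observe()["opening"],bot.observe()["clock"])
s=bot.grab_frame("side");t=bot.grab_frame("top")
W=cloud(s);b=s["color"].astype(int)
m=(np.hypot(W[...,0]-O[0],W[...,1]-O[1])<.07)&(np.abs(W[...,2]-.068)<.012)&(b[...,0]>b[...,2]+40)
p=W[m];print("cover",m.sum(),np.percentile(p[:,2],[5,50,95]))
cv2.imwrite("pics/7.png",np.hstack([cv2.resize(s["color"][180:290,190:300],(400,400),interpolation=cv2.INTER_CUBIC),cv2.resize(t["color"][170:280,275:385],(400,400),interpolation=cv2.INTER_CUBIC)]))
E
```

```text
start 6.347018130267104
0.0845 4.2
0.0843 6.4
0.0841 7.9
0.084 8.3
0.0839 9.2
8.96146226282044 [ 0.48673147 -0.18444482  0.08449469] 0.01108141529339023 31.3667
cover 186 [0.06011495 0.06477697 0.06888779]
```

View pics/7.png

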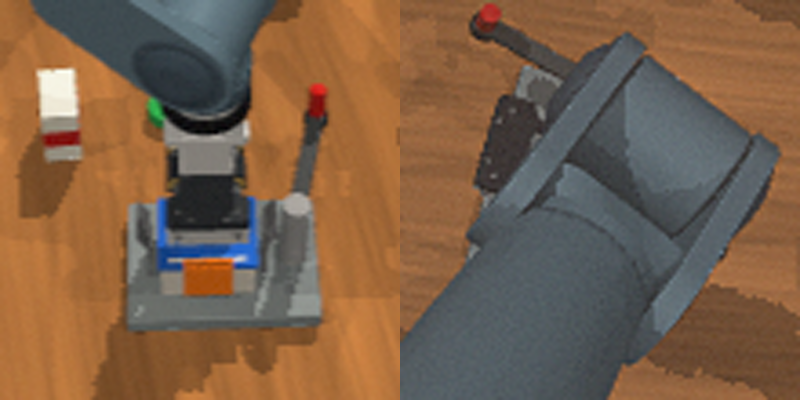

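The cover is seated: plate top is at 64.8 mm against 64 expected, the orange clip overlaps its edge at (208,275), and the lever is still open. I'll trim the force to about 10 N and hand in.

```bash
python3 - <<'E'
from h import *
bot.move_straight(np.r_[O,.08375],max_speed=.01);bot.sleep(.4)
v=[]
for _ in range(10): bot.sleep(.03);v.append(bot.observe()["wrist_force"][2]+1)
print(np.mean(v),bot.observe()["tool_pos"]);print(bot.sign_off())
E
```

```text
10.126873560169315 [ 0.48671771 -0.1844307   0.0844843 ]
the job is handed in; nothing more can be done
None
```

The job is handed in: lever open at its stop (about 1.79 rad measured), cover home on the rim, gripper still pressing at about 10 N; I saw the near clip over its edge but not the far one, and didn't re-measure the bystanders.

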